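# Show a worn brake shoe to the up-looking inspection camera

## Task

Pick up the curved brake shoe that lies directly on the bench top (not those on the carton) and present it flat in the air above the lens of the upward-looking inspection camera: the middle of its curved rim over the lens, and its curve lying over and matching the black arc on the camera's base plate (hollow side the same way). Lower it gently until the rim meets the spring feeler beside the lens and presses it down about 7 mm, but never to its stop, and finish still holding the shoe there, at rest in the gripper. Leave the spanner, marker and pliers where they lie.

Things in the scene. Friction and masses are not known exactly. Their poses are not given: they have to be found in the camera images.
- shoe_rim (a point): Crown (middle) of the curved rim of the rusty brown-black brake shoe lying flat and alone on the bench: half-way up and through the rim. Grasp the rim here from above, closing along x: it is 11 mm thick and 32 mm high (16 mm above and below this point). +x points outward, away from the hollow side; y along the chord between the shoe's ends; z up.
- shoe_mouth (a point): Point of the shoe 59.5 mm from shoe_rim towards -x, on the open, hollow side and at the same height (between the two ends, in the air).
- shoe: The same shoe, 70 x 156 x 32 mm (x, y, z), 0.33 to 0.55 kg; origin in the middle of its underside, 29.5 mm towards -x from shoe_rim and 16 mm below it; same axes. From the crown the rim bends back towards -x, an arc of about 77 mm mean radius, to y = -70 and +70 mm; the 4 mm web on the hollow side (top 2 mm above shoe_rim) lets fingers take only the top 14 mm of the rim.
- lens (a point): Centre of the lens glass of the inspection camera, which looks straight up: black and dark steel cylinder 42 mm across, lens top 71 mm above the bench. z up. The shoe is presented with shoe_rim right above this point (how high, the feeler tells) and its x axis along this x axis.
- station: Camera, grey base plate (125 x 185 x 12 mm), post and feeler: one thing fixed to the bench; origin on the bench under the lens, axes as the lens's. The black arc on the plate (mean radius 77 mm, like the shoe's rim) has its crown under the lens and its ends towards -x.
- feeler_tip (a point): Centre of the flat top of the focus feeler's black rubber button, 16 mm across, on a post at x = -9.5 mm, y = -38 mm from the lens in the lens's axes, so that it meets the underside of the shoe's rim when that is over the arc. Unpressed height differs from day to day: 118 to 148 mm above the bench. Its collar does not slip.
- feeler (a joint): How far the feeler is pressed down, in m: 0 when free, 0.018 at its stop. Spring: 1.2 N at first touch and 0.2 N more for each mm (about 2.6 N at 7 mm).
- spanner: Combination spanner 35 x 232 x 10 mm, lying near the bench's front edge; leave it alone.
- marker: White and yellow marker pen 15 x 125 x 16 mm, lying near the bench's front edge; leave it alone.
- pliers: Pliers with red handles 55 x 157 x 14 mm, lying beyond the work; leave them alone.
There are look-alikes about, which are no part of the job. Of the things that look like the station, the largest one is meant.

How it is judged:
By the outcome, as a careful person would: the job done as asked, in the order asked, and still so for the second after the job is handed in, while the arm keeps its last pose, push and grip.
It also fails if it takes over 45 s, if anything falls off the work surface, if the arm or the gripper's body presses on something with over 40 N, if the wrist force passes 120 N, or if a joint passes its speed limit or range.

## Robot

A 6-joint arm with a two-finger parallel gripper is mounted at the origin on a cart in front of the work surface, level with it; the furniture and walls round the work are solid. World frame = base frame: x ahead of the robot, y to its left, z up, the work surface at z = 0. Lengths are in m, angles in degrees, forces in N, time in s.
With the tool pointing down it reaches from about 0.35 to 0.875 m from the base axis. Payload 4.2 kg.
Tool frame: the origin (TCP) lies at the centre of the arm's flange, where the gripper is bolted on; the fingertips stand 182 mm ahead of it and the grasp point (between the pads) lies 164 mm ahead of it (r.nose_length is the distance from the TCP to the fingertips, in m); z points along the fingers, y is the line along which they close (so a half turn about z gives the same grasp; the last joint's range is limited). The gripper opens to 87 mm and grips with 3 to 60 N. Pads are 19 mm wide; open, the fingers measure 117 mm over their backs; the gripper's body (75 mm by 190 mm) begins 51 mm behind the grasp point.
Start: joints at [-50.042, 22.042, 0.453, 0, -68.411, -14.817], TCP at [0.266, -0.566, 0.405] pointing down, gripper open.
Joint ranges: [-179.83, 179.83], [-69.29, 118.12], [-61.27, 80.66], [-181.25, 117.63], [-171.15, -9.14], [-177.46, 177.46]. Speed limits (degrees/s): [159.86, 159.86, 180, 180, 180, 180].

## Interface

Orientations are given as a 3x3 rotation matrix whose columns are the frame's x, y, z axes.
In Python, from station import r, vision gives the robot as it stands. The module is installed in compiled form; this text tells all that it offers.
- The arm moves only by the shell command python3 -m creep 'ROWS'. ROWS is JSON, a list of rows, each a list of 7 numbers: the opening, from -1 (shut) to 1 (fully open), then the shift along the tool's x, y, z in mm, then the turn, a rotation vector about the tool's x, y, z in degrees. A call has 1 to 8 rows; each row is the pose to reach, as a shift and turn from the pose commanded when the call began, along the tool's axes at that moment; what a row does not reach only later rows make up. A row lasts 1/12 s, in which the tool goes at most 41.7 mm and 7.16 degrees, less where a joint would pass 70% of its speed; a pose out of reach is approached as far as the arm can. A call with a gripper value outside its range is refused whole. The fingers move at their own pace and stop on an object; the grip force is fixed at half the most. Time passes only in rows, so rows that repeat a pose let the fingers close. It gives the time, the measured TCP pose, the force, the opening and the grip force at its end, in the units of the state.
- r.sense(): the state, without advancing time (a new reading comes with each control period).
- vision.capture(name): name is "side" or "top"; returns (picture, depth): 400x640x3 uint8, red, green, blue; 400x640 float32, m along the optical axis (not along the pixel's ray), 0 where there is no reading.
- vision.camera_model(name): a dict with "vertical_fov" (degrees; the focal length in pixels is half the picture's height over the tangent of half this angle, whatever the lens; pixels are square), "cx", "cy" (the principal point, pixels), "extrinsics" (4x4, takes a point from camera to world coordinates). Camera axes: x right, y down, z forward; pixel columns grow to the right and rows downward; lengths in m; the calibration is good to about 2 mm. A picture is of the moment at which its call begins. camera_model takes no time and is no camera call.
- r.finish_job(): hands the job in; it is judged then, once.
Trained networks look in the newest picture that a camera, given by its name, has taken for a name from the list of things; names that differ only in an ending like _2 or _b are one class to them, and where a whole thing is asked for, a point or a joint stands for the part that bears it (a point fixed in the world has none). Each returns a list of dicts, best first, with "conf" (0 to 1); they miss things now and then, are a little off and sometimes report something else, mostly with a low value. They report only what shows in the picture. A call takes as long as a camera call. They do not tell look-alikes from the thing itself.
- vision.find_in(camera, thing): "uv" ([column, row] in pixels, amid what is visible of it).
- vision.cut_out(camera, thing): "region" (400x640 bool, what is visible of it) and "uv" ([column, row] in pixels, amid what is visible of it).
The state is a dict: "time_s": time; "joints": joint angles; "joint_velocities": joint speeds; "effort": joint torques, N m; "tcp_pos": TCP position; "ee_rot": TCP orientation; "wrist_force": force on the tool from outside, world axes, zero at the start; "moment": the same for the moment, N m; "gripper_width": opening from 0.0 (shut) to 1.0 (fully open); "gripper_force": force on a finger pad.
Only numpy, scipy, OpenCV 4.12 (cv2) and the standard library are available. Lean on these libraries where they do the work, as an engineer would, in place of code of your own. Each camera call takes 0.05 s, during which the arm holds its last target. There are 200 camera calls.

## Working session

There is one attempt and no reset: what is moved stays moved. The work goes in short steps, Python scripts to look and compute and a shell command to move; the robot and the scene stay as the last step left them, time stands still between calls to the robot, and variables do not carry over. Pictures are saved under pics/ and viewed, at most 10 in all, crops included, and the job is handed in when it is done.

```bash
mkdir -p pics
cat > h.py <<'E'
import numpy as np, cv2
from station import r, vision
def cam(n):
    m=vision.camera_model(n); f=200/np.tan(np.radians(m["vertical_fov"])/2); return f,m["cx"],m["cy"],np.array(m["extrinsics"])
def cloud(n,d):
    f,cx,cy,T=cam(n); v,u=np.mgrid[:400,:640]
    P=np.stack([(u-cx)/f*d,(v-cy)/f*d,d],-1)@T[:3,:3].T+T[:3,3]; P[d<=0]=np.nan; return P
E
python3 - <<'E'
from h import *
for n in ("side","top"):
    im,d=vision.capture(n); cv2.imwrite(f"pics/{n}0.png",im[...,::-1]); np.savez(f"{n}0.npz",im=im,d=d)
    P=cloud(n,d); print(n,cam(n)[3].round(3).tolist(),(d>0).mean())
    for t in ("shoe","station","feeler_tip","lens","shoe_rim"):
        for o in vision.find_in(n,t)[:4]:
            u,v=np.round(o["uv"]).astype(int); print(t,o["conf"],u,v,P[v,u].round(3))
s=r.sense();print(s["time_s"],s["tcp_pos"],s["ee_rot"])
E
```

```text
side [[0.947, -0.191, 0.259, 0.184], [-0.321, -0.506, 0.801, -1.3], [-0.021, -0.841, -0.54, 0.904], [0.0, 0.0, 0.0, 1.0]] 0.99602734375
shoe 0.74 307 172 [0.629 0.236 0.014]
station 0.64 296 313 [ 0.377 -0.474  0.008]
station 0.63 306 221 [ 0.52  -0.105  0.025]
station 0.62 337 269 [ 0.541 -0.346  0.005]
feeler_tip 0.49 308 172 [0.628 0.218 0.023]
lens 0.94 298 314 [ 0.38  -0.481  0.01 ]
lens 0.73 336 270 [ 0.535 -0.353  0.009]
lens 0.55 303 227 [ 0.506 -0.114  0.01 ]
shoe_rim 0.7 306 171 [0.627 0.242 0.016]
top [[-0.001, -0.992, 0.129, 0.382], [-1.0, 0.002, 0.007, -0.103], [-0.007, -0.129, -0.992, 1.491], [0.0, 0.0, 0.0, 1.0]] 0.9960703125
shoe 0.74 223 188 [0.61  0.203 0.02 ]
station 0.96 319 221 [ 0.505 -0.098  0.037]
station 0.71 398 213 [ 0.53  -0.344  0.023]
station 0.64 438 262 [ 0.379 -0.462  0.025]
lens 0.97 436 263 [ 0.376 -0.46   0.009]
lens 0.89 398 212 [ 0.533 -0.343  0.029]
lens 0.63 319 218 [ 0.513 -0.098  0.046]
shoe_rim 0.7 220 189 [0.607 0.212 0.023]
shoe_rim 0.43 272 141 [ 0.767  0.053 -0.001]
0.6 [ 0.26552747 -0.56575572  0.40475721] [[-9.05267085e-01 -4.24842915e-01  5.38335030e-05]
 [-4.24842914e-01  9.05267086e-01  2.68467132e-05]
 [-6.01393343e-05  1.43266349e-06 -9.99999998e-01]]
```

View pics/side0.png

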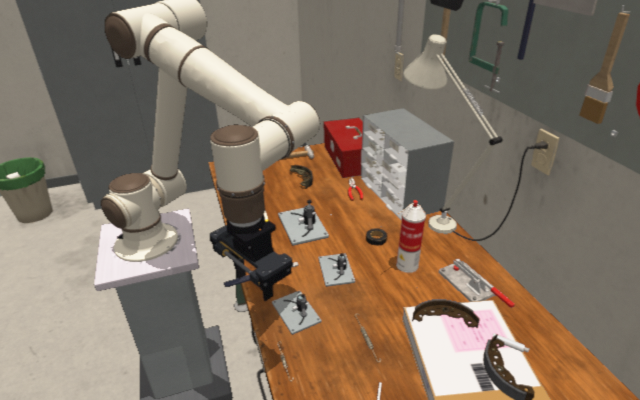

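View pics/top0.png

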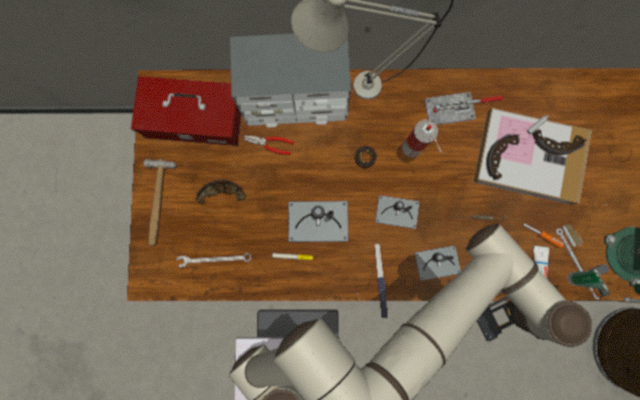

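The side view shows the lone shoe at (302,175) and the largest station at (303,225). In the top view they are at (220,190) and (318,221), both with the crown towards +x. Next I'll fit them precisely.

Run:
```python
from h import *
from scipy.optimize import least_squares
ims=[]
for n in ("top","side"):
    im,d=vision.capture(n); P=cloud(n,d); f=cam(n)[0]; print(n,"f",f)
    box=dict(top=(185,255,170,210),side=(270,335,150,195))[n]
    u0,u1,v0,v1=box
    for o in vision.cut_out(n,"shoe"):
        u,v=o["uv"]
        if not(u0<u<u1 and v0<v<v1): continue
        Q=P[o["region"]]; Q=Q[~np.isnan(Q[:,0])]
        print("shoe",o["conf"],len(Q),"z pct",np.percentile(Q[:,2],[5,25,50,75,90,97]).round(4))
        np.save(f"shoe_{n}.npy",Q); print(Q.min(0).round(3),Q.max(0).round(3))
        v_,u_=np.where(o["region"]); print("mask",u_.min(),u_.max(),v_.min(),v_.max()); np.save(f"mask_{n}.npy",o["region"])
    b=dict(top=(280,360,190,250),side=(270,335,190,250))[n]
    R=P[b[2]:b[3],b[0]:b[1]].reshape(-1,3); R=R[~np.isnan(R[:,0])]
    for lo,hi in((.006,.02),(.06,.08),(.1,.17)):
        q=R[(R[:,2]>lo)&(R[:,2]<hi)]; print(lo,len(q),q.mean(0).round(4) if len(q) else"",q.min(0).round(3) if len(q) else"",q.max(0).round(3) if len(q) else"")
    q=R[(R[:,2]>.006)&(R[:,2]<.02)][:,:2].astype(np.float32); print("plate rect",cv2.minAreaRect(q))
    for bb in (b,box): ims.append(cv2.resize(im[bb[2]:bb[3],bb[0]:bb[1]],(400,300),interpolation=cv2.INTER_CUBIC))
cv2.imwrite("pics/crops.png",np.vstack([np.hstack(ims[:2]),np.hstack(ims[2:])])[...,::-1])
```

```text
top f 474.5904512725192
shoe 0.68 607 z pct [0.0011 0.0162 0.0197 0.0249 0.0327 0.0359]
[ 0.566  0.14  -0.008] [0.643 0.288 0.041]
mask 196 243 179 202
0.006 2155 [ 0.5065 -0.0948  0.0127] [ 0.42  -0.224  0.006] [0.605 0.025 0.02 ]
0.06 127 [ 0.5323 -0.0964  0.0705] [ 0.514 -0.137  0.061] [ 0.551 -0.077  0.08 ]
0.1 26 [ 0.523  -0.1329  0.1212] [ 0.517 -0.14   0.102] [ 0.529 -0.125  0.127]
plate rect ((0.5126472115516663, -0.09949833899736404), (0.24831821024417877, 0.18566451966762543), 89.98165130615234)
side f 451.44249503301944
shoe 0.49 297 z pct [0.0006 0.0164 0.0193 0.0245 0.0308 0.0331]
[ 0.567  0.134 -0.005] [0.66  0.351 0.038]
mask 290 313 164 187
0.006 997 [ 0.5005 -0.1118  0.0124] [ 0.447 -0.211  0.006] [0.583 0.133 0.02 ]
0.06 69 [ 0.5298 -0.1183  0.0699] [ 0.516 -0.145  0.06 ] [ 0.553 -0.076  0.08 ]
0.1 21 [ 0.5248 -0.1355  0.1168] [ 0.518 -0.142  0.102] [ 0.531 -0.13   0.127]
plate rect ((0.5137975811958313, -0.03750017285346985), (0.34076160192489624, 0.13410808145999908), 86.16949462890625)
```

View pics/crops.png

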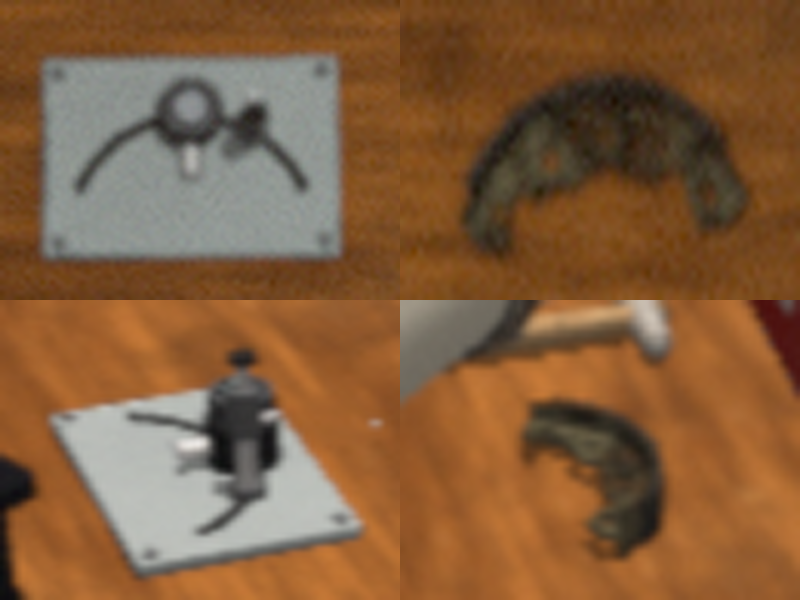

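The crops confirm it. The station is aligned with the world axes: lens at about (0.531,-0.098), feeler button near (0.523,-0.135). The shoe is yawed about +5°. I'll refine both with a silhouette fit in the two views.

```bash
cat >> h.py <<'E'
from scipy.optimize import minimize
def proj(n,X):
    f,cx,cy,T=cam(n); p=(X-T[:3,3])@T[:3,:3]; return np.c_[f*p[:,0]/p[:,2]+cx,f*p[:,1]/p[:,2]+cy]
a=np.radians(np.linspace(-65.4,65.4,25))
rim=np.array([[R*np.cos(t)-77,R*np.sin(t),z] for R in(71.5,82.5) for t in a for z in(-16,16)])
lobe=np.array([[x,y,z] for x,y in((-64.5,66),(-64.5,-66),(-55,78),(-55,-78)) for z in(-2,2)])
SHOE=np.vstack([rim,lobe])/1000   # shoe_rim frame
PLATE=None
def hull(n,M,p,z):
    c,s=np.cos(p[2]),np.sin(p[2]); X=np.c_[p[0]+c*M[:,0]-s*M[:,1],p[1]+s*M[:,0]+c*M[:,1],z+M[:,2]]
    return cv2.convexHull(proj(n,X).astype(np.float32))
def fit(masks,M,p0,z):
    H={n:cv2.convexHull(np.argwhere(m)[:,::-1].astype(np.float32)) for n,m in masks.items()}
    def cost(p):
        c=0
        for n in H:
            h=hull(n,M,p,z); A=cv2.intersectConvexConvex(h,H[n])[0]
            c+=1-A/(cv2.contourArea(h)+cv2.contourArea(H[n])-A)
        return c
    S=np.array(p0)+np.vstack([np.zeros(3),np.diag([.008,.008,.1])])
    return minimize(cost,p0,method="Nelder-Mead",options=dict(initial_simplex=S,xatol=1e-5,fatol=1e-6,maxiter=600))
E
python3 - <<'E'
from h import *
plate=np.array([[x,y,z] for x in(-62.5,62.5) for y in(-92.5,92.5) for z in(-6,6)])/1000
ms={};mp={}
for n in("top","side"):
    im=np.load(n+"0.npz")["im"]; hsv=cv2.cvtColor(im,cv2.COLOR_RGB2HSV)
    b=dict(top=(187,253,172,210),side=(282,322,157,192))[n]
    m=np.zeros((400,640),bool); s=np.s_[b[2]:b[3],b[0]:b[1]]; m[s]=(hsv[s][...,2]<95)
    l,k,st,_=cv2.connectedComponentsWithStats(m.astype(np.uint8)); i=1+st[1:,4].argmax(); ms[n]=k==i; print(n,st[i])
    b=dict(top=(283,355,195,248),side=(276,330,200,246))[n]
    m=np.zeros((400,640),bool); s=np.s_[b[2]:b[3],b[0]:b[1]]; m[s]=(hsv[s][...,1]<60)&(hsv[s][...,2]>110)
    l,k,st,_=cv2.connectedComponentsWithStats(m.astype(np.uint8)); i=1+st[1:,4].argmax(); mp[n]=k==i; print(st[i])
for w in(("top",),("side",),("top","side")):
    for nm,mm,M,p0,z in(("shoe",ms,SHOE,[.64,.21,.08],.016),("plate",mp,plate,[.51,-.098,0],.006)):
        o=fit({n:mm[n] for n in w},M,p0,z); print(w,nm,o.x[:2].round(4),np.degrees(o.x[2]).round(2),round(o.fun,3))
for n in("top","side"):
    P=cloud(n,np.load(n+"0.npz")["d"])
    q=P[(P[...,2]>.1)&(P[...,2]<.16)&(abs(P[...,0]-.522)<.012)&(abs(P[...,1]+.136)<.015)]
    print("feeler z",n,np.sort(q[:,2]).round(4)[-25:], q[q[:,2]>.112].mean(0))
E
```

```text
top [196 179  50  26 696]
[ 288  201   60   41 2024]
side [290 165  23  24 260]
[278 208  51  36 962]
('top',) shoe [0.6309 0.2147] 5.52 0.036
('top',) plate [ 0.5074 -0.0935] -0.11 0.018
('side',) shoe [0.634  0.2143] 1.06 0.137
('side',) plate [ 0.5093 -0.0845] -0.7 0.106
('top', 'side') shoe [0.6311 0.2142] 5.33 0.184
('top', 'side') plate [ 0.5074 -0.0934] -0.24 0.137
feeler z top [0.1027 0.1169 0.1171 0.1191 0.1206 0.1212 0.1214 0.1217 0.122  0.1222
 0.1223 0.1224 0.1232 0.1234 0.1236 0.1245 0.1245 0.1248 0.125  0.1258
 0.126  0.1261 0.127  0.127  0.127 ] [ 0.5233923  -0.13260419  0.12310699]
feeler z side [0.101  0.1015 0.104  0.1044 0.108  0.1088 0.1112 0.1126 0.1152 0.1175
 0.1199 0.1203 0.1203 0.1213 0.1216 0.1218 0.1219 0.122  0.1226 0.1226
 0.124  0.1241 0.125 ] [ 0.52497408 -0.13490139  0.12079788]
```

```bash
cat >> h.py <<'E'
def go(x,y,z,yaw):
    "print row shift/turn from measured pose to TCP x,y,z with tool y axis at world yaw (deg), tool down"
    s=r.sense(); R=np.array(s["ee_rot"]).reshape(3,3); p=np.array(s["tcp_pos"])
    c,q=np.cos(np.radians(yaw)),np.sin(np.radians(yaw)); Y=np.array([c,q,0]); Z=np.array([0,0,-1.]); G=np.c_[np.cross(Y,Z),Y,Z]
    rv=np.degrees(cv2.Rodrigues(R.T@G)[0].ravel()); print("t",round(s["time_s"],2),"tcp",p.round(4),"shift",(R.T@(np.array([x,y,z])-p)*1000).round(1),"turn",rv.round(2),"F",np.round(s["wrist_force"],2),"w",round(s["gripper_width"],3),"gf",s["gripper_force"],"j6",round(s["joints"][5],1))
E
python3 -m creep '[[1,-42,35,0,0,0,-7],[1,-78,65,0,0,0,-14],[1,-110,91,0,0,0,-21],[1,-142,117,0,0,0,-28],[1,-174,143,0,0,0,-35],[1,-206,169,0,0,0,-42],[1,-238,195,0,0,0,-49],[1,-270,221,0,0,0,-56]]'
python3 -c "from h import *; go(.631,.2145,.30,185.4)"
```

```text
time_s: 1.47
tcp_pos: [0.4096, -0.2631, 0.4052]
ee_rot: [[-0.148, -0.989, 0.001], [-0.989, 0.148, -0.0], [0.0, -0.001, -1.0]]
wrist_force: [-0.2, 1.1, 0.2]
gripper_width: 0.995
gripper_force: 0.0
t 1.47 tcp [ 0.4096 -0.2631  0.4052] shift [-505.2 -148.1  105.2] turn [ -0.06  -0.02 -13.92] F [-0.2   1.13  0.18] w 0.995 gf 0.0 j6 5.0
```

```bash
python3 -m creep '[[1,-38,-11,8,0,0,-2],[1,-76,-22,16,0,0,-4],[1,-114,-33,24,0,0,-6],[1,-152,-44,32,0,0,-8],[1,-190,-56,40,0,0,-10],[1,-228,-67,48,0,0,-12],[1,-266,-78,56,0,0,-13.9],[1,-304,-89,64,0,0,-13.9]]'
python3 -c "from h import *; go(.631,.2145,.30,185.4)"
```

```text
time_s: 2.13
tcp_pos: [0.5445, 0.0236, 0.3407]
ee_rot: [[0.089, -0.996, 0.001], [-0.996, -0.089, 0.0], [-0.0, -0.001, -1.0]]
wrist_force: [0.5, 0.8, 0.9]
gripper_width: 1.001
gripper_force: 0.0
t 2.13 tcp [0.5445 0.0236 0.3407] shift [-182.3 -103.2   40.8] turn [-0.04  0.   -0.27] F [0.54 0.81 0.92] w 1.001 gf 0.0 j6 -14.4
```

```bash
python3 -m creep '[[1,-36,-20,10,0,0,0],[1,-72,-41,20,0,0,0],[0,-108,-61,30,0,0,-0.3],[0,-140,-80,40,0,0,-0.3],[0,-165,-94,55,0,0,-0.3],[0,-182,-103,75,0,0,-0.3],[0,-182,-103,90,0,0,-0.3],[0,-182,-103,90,0,0,-0.3]]'
python3 - <<'E'
from h import *
go(.631,.2145,.2025,185.4)
ims=[]
for n,b in(("top",(170,270,150,225)),("side",(255,355,125,200))):
    im,d=vision.capture(n); im=im.copy(); p=np.array(r.sense()["tcp_pos"])
    hh=hull(n,SHOE,[.631,.2145,np.radians(5.4)],.016)
    c=cv2.resize(im[b[2]:b[3],b[0]:b[1]],(400,300),interpolation=cv2.INTER_CUBIC)
    cv2.polylines(c,[np.round((hh-[b[0]-.5,b[2]-.5])*4).astype(np.int32)],True,(0,255,0),1); ims.append(c)
cv2.imwrite("pics/pre.png",np.hstack(ims)[...,::-1])
E
```

```text
time_s: 2.8
tcp_pos: [0.6297, 0.2129, 0.2462]
ee_rot: [[0.094, -0.996, -0.007], [-0.996, -0.094, -0.003], [0.003, 0.007, -1.0]]
wrist_force: [-0.3, -1.0, -0.2]
gripper_width: 0.628
gripper_force: 0.0
t 2.8 tcp [0.6297 0.2129 0.2462] shift [-1.6 -1.7 43.7] turn [ 0.42 -0.14 -0.01] F [-0.27 -0.99 -0.23] w 0.628 gf 0.0 j6 -27.1
```

View pics/pre.png

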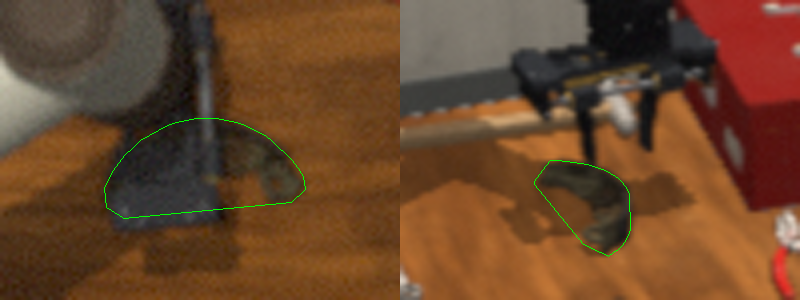

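The outline fits the shoe in both views (crown at about (205,120) in the left crop), and the fingers straddle the rim. I'll descend and close.

```bash
python3 -m creep '[[0,-1,-1,10,0.4,0,0],[0,-1,-1,22,0.4,0,0],[0,-1,-1,32,0.4,0,0],[0,-1,-1,39,0.4,0,0],[0,-1,-1,43,0.4,0,0],[0,-1,-1,43.5,0.4,0,0],[0,-1,-1,43.5,0.4,0,0],[0,-1,-1,43.5,0.4,0,0]]'
python3 -c "from h import *; go(.631,.2145,.2025,185.4)"
```

```text
time_s: 3.57
tcp_pos: [0.6318, 0.2131, 0.2077]
ee_rot: [[0.093, -0.996, 0.008], [-0.996, -0.093, 0.001], [-0.0, -0.008, -1.0]]
wrist_force: [-0.3, 0.1, 0.5]
gripper_width: 0.507
gripper_force: 0.0
t 3.57 tcp [0.6318 0.2131 0.2077] shift [-1.4  0.7  5.2] turn [-0.45  0.01 -0.06] F [-0.33  0.07  0.54] w 0.507 gf 0.0 j6 -27.4
```

```bash
python3 -m creep '[[0,-1,0.5,2.5,-0.4,0,0],[0,-1,0.5,5,-0.4,0,0],[-1,-1,0.5,5,-0.4,0,0],[-1,-1,0.5,5,-0.4,0,0],[-1,-1,0.5,5,-0.4,0,0],[-1,-1,0.5,5,-0.4,0,0],[-1,-1,0.5,5,-0.4,0,0],[-1,-1,0.5,5,-0.4,0,0]]'
python3 -c "from h import *; go(.631,.2145,.2025,185.4)"
```

```text
time_s: 4.23
tcp_pos: [0.631, 0.2141, 0.2024]
ee_rot: [[0.093, -0.996, 0.0], [-0.996, -0.093, 0.0], [-0.0, -0.0, -1.0]]
wrist_force: [0.1, 0.1, -0.3]
gripper_width: 0.132
gripper_force: 0.0
t 4.23 tcp [0.631  0.2141 0.2024] shift [-0.4 -0.  -0.1] turn [-0.01  0.   -0.06] F [ 0.12  0.07 -0.29] w 0.132 gf 0.0 j6 -27.3
```

Width is 0.132 (11.5 mm), so contact is imminent.

```bash
python3 -m creep '[[-1,0,0,0,0,0,0],[-1,0,0,0,0,0,0],[-1,0,0,0,0,0,0],[-1,0,0,0,0,0,0],[-1,0,0,-3,0,0,0],[-1,0,0,-8,0,0,0],[-1,0,0,-15,0,0,0],[-1,0,0,-24,0,0,0]]'
python3 -c "from h import *; go(.6,.15,.37,182)"
```

```text
time_s: 4.9
tcp_pos: [0.6304, 0.2137, 0.2256]
ee_rot: [[0.093, -0.996, -0.003], [-0.996, -0.093, -0.001], [0.001, 0.003, -1.0]]
wrist_force: [-0.9, 0.5, -4.8]
gripper_width: 0.098
gripper_force: 29.7
t 4.9 tcp [0.6304 0.2137 0.2256] shift [  60.8   36.6 -144.2] turn [ 0.18 -0.07  3.32] F [-0.87  0.52 -4.8 ] w 0.098 gf 29.693215768547816 j6 -27.3
```

```bash
python3 -m creep '[[-1,2,1,-18,0,0,0],[-1,6,4,-40,0,0,0],[-1,14,9,-64,0,0,0.5],[-1,24,15,-88,0,0,1],[-1,36,22,-110,0,0,1.5],[-1,48,29,-128,0,0,2],[-1,58,35,-140,0,0,2.7],[-1,61,37,-144,0,0,3.3]]'
python3 -c "from h import *; go(.532,-.0955,.37,180)"
```

```text
time_s: 5.57
tcp_pos: [0.5992, 0.1484, 0.3734]
ee_rot: [[0.034, -0.999, 0.003], [-0.999, -0.034, 0.001], [-0.001, -0.003, -1.0]]
wrist_force: [-0.2, 0.5, -4.3]
gripper_width: 0.098
gripper_force: 29.7
t 5.57 tcp [0.5992 0.1484 0.3734] shift [241.5  75.4   2.8] turn [-0.19  0.08  1.94] F [-0.2   0.5  -4.31] w 0.098 gf 29.697561279863294 j6 -27.0
```

```bash
python3 -m creep '[[-1,14,4,0,0,0,0],[-1,44,14,0,0,0,0.5],[-1,82,26,0,0,0,1],[-1,122,38,0,0,0,1.5],[-1,162,51,0,0,0,2],[-1,198,62,0,0,0,2],[-1,226,71,0,0,0,2],[-1,241.5,75.5,0,0,0,2]]'
python3 -m creep '[[-1,0,0,0,0,0,0],[-1,0,0,0,0,0,0],[-1,0,0,0,0,0,0]]' >/dev/null
python3 - <<'E'
from h import *
go(.532,-.0955,.37,180)
ims=[]
p=np.array(r.sense()["tcp_pos"]); z=p[2]-.182-.004
for n,b in(("top",(260,380,165,255)),("side",(235,375,130,235))):
    im,d=vision.capture(n); np.savez(n+"1.npz",im=im,d=d); im=im.copy()
    hh=hull(n,SHOE,[p[0],p[1],0],z)
    k=400/(b[1]-b[0]); c=cv2.resize(im[b[2]:b[3],b[0]:b[1]],(400,300),interpolation=cv2.INTER_CUBIC)
    cv2.polylines(c,[np.round((hh-[b[0]-.5,b[2]-.5])*k).astype(np.int32)],True,(0,255,0),1); ims.append(c)
cv2.imwrite("pics/held.png",np.hstack(ims)[...,::-1])
E
```

```text
time_s: 6.23
tcp_pos: [0.531, -0.0972, 0.3686]
ee_rot: [[-0.002, -1.0, -0.004], [-1.0, 0.002, -0.0], [0.0, 0.004, -1.0]]
wrist_force: [-0.2, -0.6, -4.3]
gripper_width: 0.096
gripper_force: 29.7
t 6.48 tcp [ 0.5329 -0.0941  0.3693] shift [ 1.4  0.9 -0.7] turn [0.09 0.02 0.03] F [ 0.76  0.13 -4.71] w 0.093 gf 29.701042361821237 j6 -7.1
```

View pics/held.png

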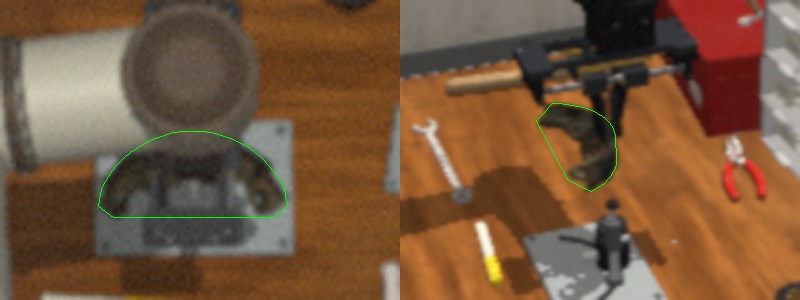

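The held shoe roughly matches its predicted outline in both views (left crop arc (100–285,130–215)). The jaw width is creeping down, though, so I'll check for tilt or slip using depth.

Run:
```python
from h import *
from scipy.optimize import least_squares
s=r.sense(); p=np.array(s["tcp_pos"]); print(s["gripper_width"],s["time_s"],np.round(s["moment"],3))
for n in("top","side"):
    P=cloud(n,np.load(n+"1.npz")["d"])
    X=P-[p[0],p[1],p[2]-.186]   # predicted shoe_rim frame
    rr=np.hypot(X[...,0]+.077,X[...,1]); 
    m=(abs(X[...,2])<.04)&(abs(X[...,1])>.03)&(abs(X[...,1])<.085)&(X[...,0]<.01)&(X[...,0]>-.075)&(rr>.03)&(rr<.095)
    q=X[m]*1000; print(n,len(q))
    for lo,hi in((-80,-60),(-60,-45),(-45,-30),(30,45),(45,60),(60,80)):
        for a_,b_ in((-75,-60),(-60,-45),(-45,-30),(-30,-15),(-15,5)):
            k=q[(q[:,1]>lo)&(q[:,1]<hi)&(q[:,0]>=a_)&(q[:,0]<b_)]
            if len(k)>5: print((lo,hi),(a_,b_),len(k),np.percentile(k[:,2],[10,50,90]).round(1))
im,d=vision.capture("side"); print(r.sense()["gripper_width"],r.sense()["time_s"])
```

```text
0.09438834339136203 6.5833 [ 0.005 -0.01  -0.027]
top 343
(-80, -60) (-60, -45) 30 [-1.7  2.   5.3]
(-80, -60) (-45, -30) 29 [-2.6  1.9 13.8]
(-80, -60) (-30, -15) 12 [ 8.9 12.6 16.1]
(-60, -45) (-60, -45) 14 [-2.9 -0.1  2.8]
(-60, -45) (-45, -30) 29 [-0.7  1.5  4.3]
(-60, -45) (-30, -15) 29 [-1.9  3.5 15.7]
(-60, -45) (-15, 5) 8 [10.4 13.4 17.5]
(-45, -30) (-45, -30) 9 [-3.4  0.   4.5]
(30, 45) (-45, -30) 13 [-0.8  1.1  3.3]
(30, 45) (-30, -15) 13 [-0.7  1.8  7.7]
(45, 60) (-60, -45) 10 [-0.5  1.5  2.9]
(45, 60) (-45, -30) 27 [-1.6  2.1  5.2]
(45, 60) (-30, -15) 27 [-0.3 11.  14.9]
(60, 80) (-75, -60) 8 [-2.2  0.7  4. ]
(60, 80) (-60, -45) 28 [-0.9  1.8 10.9]
(60, 80) (-45, -30) 26 [-0.6  9.2 17.2]
(60, 80) (-30, -15) 6 [11.5 15.  16.8]
side 313
(-80, -60) (-60, -45) 24 [-6.8  0.4  5.7]
(-80, -60) (-45, -30) 37 [-10.9  -0.6  13.6]
(-80, -60) (-30, -15) 37 [-11.8   1.   13.5]
(-60, -45) (-60, -45) 8 [0.2 1.8 3.7]
(-60, -45) (-45, -30) 6 [0.1 1.3 1.8]
(-60, -45) (-15, 5) 20 [-10.5   2.6  14.1]
(-45, -30) (-30, -15) 7 [-0.2  1.3  3.6]
(-45, -30) (-15, 5) 9 [-10.7  14.2  15.8]
(30, 45) (-45, -30) 8 [-0.3  0.5  2.2]
(30, 45) (-30, -15) 15 [-0.2  1.4  5.5]
(30, 45) (-15, 5) 18 [ 0.5  7.6 14.6]
(45, 60) (-60, -45) 6 [-1.1 -0.8  1.1]
(45, 60) (-45, -30) 14 [-2.   0.8  2.9]
(45, 60) (-30, -15) 23 [-0.3  7.5 13.3]
(45, 60) (-15, 5) 7 [ 5.  12.3 13.9]
(60, 80) (-60, -45) 21 [-3.4  0.6  8.9]
(60, 80) (-45, -30) 32 [-12.6   5.7  15.3]
(60, 80) (-30, -15) 9 [ 0.9 11.5 13. ]
0.0930996307863654 6.6333
```

The web sits at +1–2 mm everywhere (expected +2), so the shoe is flat and at the right height. Next come its yaw in the hand and the lens position.

Run:
```python
from h import *
from scipy.spatial import cKDTree
f,cx,cy,T=cam("top")
def ray(u,v,z):
    d=T[:3,:3]@[(u-cx)/f,(v-cy)/f,1]; return T[:3,3]+d*(z-T[2,3])/d[2]
print("lens by hand",ray(317.7,210.9,.071).round(4))
P0=cloud("top",np.load("top0.npz")["d"])
q=P0[190:230,300:340].reshape(-1,3); q=q[(abs(q[:,2]-.07)<.008)&(abs(q[:,1]+.097)<.027)]; print("lens cloud",len(q),q.mean(0).round(4),cv2.minEnclosingCircle(q[:,:2].astype(np.float32)))
g=cv2.cvtColor(np.load("top0.npz")["im"],cv2.COLOR_RGB2GRAY)
C=[ray(u,v,.012) for v in range(203,240) for u in range(291,346) if g[v,u]<75]; C=np.array(C)
# dark arc on plate away from lens/feeler
k=(abs(C[:,1]+.0955)>.03)&~((C[:,1]<-.115)&(C[:,1]>-.15)); A=C[k]
print("arc pts",len(A),"left",A[A[:,1]>-.0955].max(0).round(3),A[A[:,1]>-.0955].min(0).round(3),"right",A[A[:,1]<-.0955].max(0).round(3),A[A[:,1]<-.0955].min(0).round(3))
from scipy.optimize import least_squares
o=least_squares(lambda c:np.hypot(A[:,0]-c[0],A[:,1]-c[1])-.077,[.455,-.095],loss="soft_l1",f_scale=.002); print("arc centre -> crown",o.x.round(4)+[.077,0],"rms",np.sqrt((o.fun**2).mean()))
p=np.array(r.sense()["tcp_pos"])
for tag,n,o0,z0 in(("before","top0",(.631,.2141,np.radians(5.34)),.016),("held","top1",(p[0],p[1],0.),p[2]-.186)):
    X=cloud("top",np.load(n+".npz")["d"])-[o0[0],o0[1],z0]; c,s=np.cos(o0[2]),np.sin(o0[2])
    X=np.stack([c*X[...,0]+s*X[...,1],-s*X[...,0]+c*X[...,1],X[...,2]],-1)
    rr=np.hypot(X[...,0]+.077,X[...,1])
    m=(X[...,2]>-.009)&(X[...,2]<.025)&(abs(X[...,1])>.042)&(abs(X[...,1])<.088)&(X[...,0]<.0)&(X[...,0]>-.08)&(rr<.095)
    q=X[m][:,:2]+[.077,0]
    def cost(w):
        c,s=np.cos(w[0]),np.sin(w[0]); y=q-[0,w[1]]; y=np.c_[c*y[:,0]+s*y[:,1],-s*y[:,0]+c*y[:,1]]
        M=y*[1,-1]; d=np.r_[cKDTree(y).query(M)[0]]; return np.minimum(d,.008).mean()
    best=min((cost((t,y)),np.degrees(t),y*1000) for t in np.radians(np.arange(-6,6.1,.5)) for y in np.arange(-5,5.1,1)/1000)
    print(tag,len(q),np.round(best,4))
    t=X[m]; t=t[(t[:,2]>.008)]; o=least_squares(lambda c:np.hypot(t[:,0]-c[0],t[:,1]-c[1])-.077,[-.077,0],loss="soft_l1",f_scale=.003)
    print("  rim circle crown offset mm",(o.x*1000+[77,0]).round(1))
```

```text
lens by hand [ 0.5322 -0.0946  0.071 ]
lens cloud 119 [ 0.5327 -0.0945  0.07  ] ((0.5327816009521484, -0.09446771442890167), 0.019006382673978806)
arc pts 20 left [ 0.526 -0.027  0.012] [ 0.491 -0.064  0.012] right [ 0.507 -0.151  0.012] [ 0.491 -0.164  0.012]
arc centre -> crown [ 0.5323 -0.0947] rms 0.000815074582803797
before 283 [ 0.0016 -0.5     1.    ]
  rim circle crown offset mm [4.7 0.9]
held 317 [0.0009 0.     0.    ]
  rim circle crown offset mm [ 4.1 -1.9]
```

Lens at (0.5325,-0.0946) by three agreeing methods, station yaw about 0, shoe held with yaw about 0. I'll lower to just above the feeler (contact expected near TCP z 0.3255).

```bash
python3 -m creep '[[-1,0.5,0.4,3,0,0,0],[-1,0.5,0.4,8,0,0,0],[-1,0.5,0.4,14,0,0,0],[-1,0.5,0.4,20,0,0,0],[-1,0.5,0.4,25,0,0,0],[-1,0.5,0.4,29,0,0,0],[-1,0.5,0.4,31,0,0,0],[-1,0.5,0.4,31,0,0,0]]' >/dev/null
cat > base.py <<'E'
from h import *
F=[];M=[];Z=[]
for i in range(8):
    vision.capture("side"); s=r.sense(); F.append(s["wrist_force"]);M.append(s["moment"]);Z.append(s["tcp_pos"])
F,M,Z=map(np.array,(F,M,Z)); print("F",F.mean(0).round(2),F.std(0).round(2),"M",M.mean(0).round(3),M.std(0).round(3),"tcp",Z.mean(0).round(4),"t",s["time_s"],"w",s["gripper_width"])
E
python3 base.py; python3 -c "from h import *; go(.5325,-.0946,.3255,180)"
```

```text
F [ 0.09  0.16 -4.34] [0.19 0.39 0.47] M [ 0.007  0.012 -0.007] [0.026 0.022 0.016] tcp [ 0.5327 -0.0947  0.3395] t 7.7 w 0.09429664408375053
t 7.7 tcp [ 0.5326 -0.0947  0.3395] shift [-0.1  0.1 14. ] turn [-0.03  0.    0.04] F [ 0.25  0.14 -4.38] w 0.094 gf 29.701107403343485 j6 -7.1
```

```bash
for k in 1 2 3; do :; done
python3 -m creep '[[-1,0,0,3,0,0,0],[-1,0,0,6,0,0,0],[-1,0,0,9,0,0,0],[-1,0,0,11,0,0,0],[-1,0,0,11,0,0,0]]' >/dev/null; python3 base.py
python3 -m creep '[[-1,0,0,1,0,0,0],[-1,0,0,2,0,0,0],[-1,0,0,3,0,0,0],[-1,0,0,3,0,0,0]]' >/dev/null; python3 base.py
python3 -m creep '[[-1,0,0,1,0,0,0],[-1,0,0,2,0,0,0],[-1,0,0,3,0,0,0],[-1,0,0,3,0,0,0]]' >/dev/null; python3 base.py
```

```text
F [ 0.03 -0.03 -4.66] [0.6  0.34 0.46] M [-0.015 -0.001 -0.003] [0.036 0.02  0.03 ] tcp [ 0.5326 -0.0947  0.3283] t 8.5167 w 0.0945832382890357
F [ 0.03  0.14 -4.63] [0.46 0.63 0.43] M [-0.019  0.013  0.013] [0.025 0.021 0.027] tcp [ 0.5326 -0.0947  0.3252] t 9.25 w 0.09118644058184455
F [ 0.08  0.55 -2.83] [0.44 0.17 0.4 ] M [ 0.087 -0.04  -0.026] [0.022 0.029 0.02 ] tcp [ 0.5327 -0.0947  0.3224] t 9.9833 w 0.09608311796753373
```

Touched between TCP z 0.3252 and 0.3224 (+1.7 N). I'll press on to about 0.3177 and check by averaging the force.

```bash
python3 -m creep '[[-1,0,0,1,0,0,0],[-1,0,0,2,0,0,0],[-1,0,0,3,0,0,0],[-1,0,0,4,0,0,0],[-1,0,0,4.7,0,0,0],[-1,0,0,4.7,0,0,0]]' >/dev/null; sed -i 's/range(8)/range(30)/; s/vision.capture("side")/c=vision.capture("side")/' base.py; echo 'np.savez("side2.npz",im=c[0],d=c[1]); b=(260,350,160,240); cv2.imwrite("pics/press.png",cv2.resize(c[0][b[2]:b[3],b[0]:b[1]],(675,600),interpolation=cv2.INTER_CUBIC)[...,::-1])'>>base.py; python3 base.py; python3 -c "from h import *; go(.5325,-.0946,.3177,180)"
```

```text
F [ 0.52  0.86 -1.94] [0.59 0.5  0.44] M [ 0.233 -0.193  0.021] [0.043 0.05  0.022] tcp [ 0.5326 -0.0947  0.3176] t 11.9833 w 0.09628399116857207
t 11.98 tcp [ 0.5326 -0.0947  0.3176] shift [-0.1  0.1 -0.1] turn [-0.    0.    0.04] F [ 0.31  0.45 -1.74] w 0.096 gf 29.715667175437375 j6 -7.1
```

View pics/press.png

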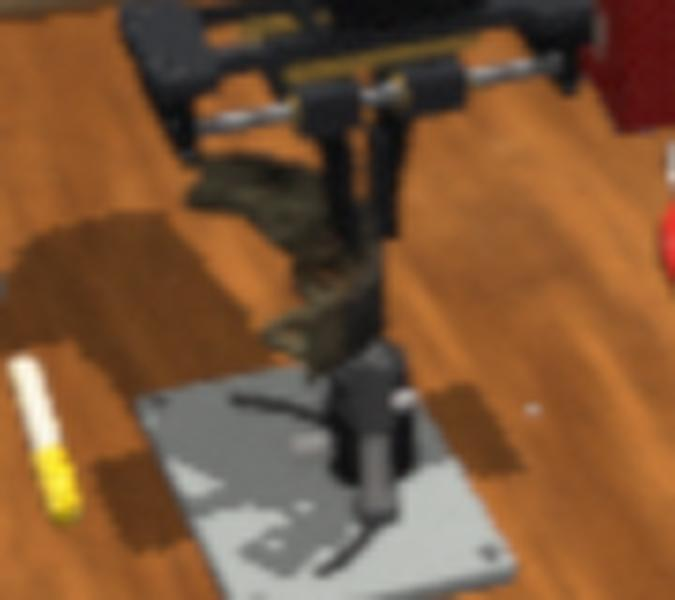

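The picture shows the rim's near part at (350,330) down on the feeler above the camera at (370,400), with the shoe about level. Force rise is 2.6 N, i.e. about 7 mm. One flatness check against tilt in the grip:

Run:
```python
from h import *
s=r.sense(); p=np.array(s["tcp_pos"])
D=[vision.capture("top")[1] for _ in range(4)]; D2=[vision.capture("side")[1] for _ in range(2)]
from scipy.spatial import cKDTree
for tag,n,Ds,pp in(("held hi","top",[np.load("top1.npz")["d"]],np.array([.5329,-.0941,.3693])),("held hi","side",[np.load("side1.npz")["d"]],np.array([.5329,-.0941,.3693])),("now","top",D,p),("now","side",D2,p)):
    X=np.concatenate([(cloud(n,d)-[pp[0],pp[1],pp[2]-.1864]).reshape(-1,3) for d in Ds])*1000
    rr=np.hypot(X[:,0]+77,X[:,1])
    for nm,m in(("web",(rr>42)&(rr<66)&(abs(X[:,2])<9)),("rimtop",(rr>72)&(rr<86)&(abs(X[:,2]-16)<9))):
        q=X[m&(abs(X[:,1])>32)&(abs(X[:,1])<76)&(X[:,0]>-66)]
        if len(q)<10: continue
        A=np.c_[np.ones(len(q)),q[:,:2]]; c=np.linalg.lstsq(A,q[:,2],rcond=None)[0]
        print(tag,n,nm,len(q),"z0 %.1f tilt x %.1f y %.1f deg"%(c[0],*np.degrees(c[1:])),"med y-,y+",np.median(q[q[:,1]<0,2]).round(1),np.median(q[q[:,1]>0,2]).round(1))
    if n=="top":
        q=X[(X[:,2]>-9)&(X[:,2]<25)&(abs(X[:,1])>42)&(abs(X[:,1])<88)&(X[:,0]<0)&(X[:,0]>-80)&(rr<95)][:,:2]+[77,0]
        def cost(t,y0):
            c,s_=np.cos(t),np.sin(t); y=q-[0,y0]; y=np.c_[c*y[:,0]+s_*y[:,1],-s_*y[:,0]+c*y[:,1]]
            return np.minimum(cKDTree(y).query(y*[1,-1])[0],8).mean()
        print("  yaw,cy",np.round(min((cost(t,y),np.degrees(t),y) for t in np.radians(np.arange(-6,6.1,.5)) for y in range(-5,6)),2))
s=r.sense();print(s["time_s"],s["wrist_force"],s["moment"],s["gripper_width"])
```

```text
held hi top web 96 z0 2.5 tilt x 0.9 y 0.3 deg med y-,y+ 1.7 2.3
held hi top rimtop 87 z0 15.0 tilt x 0.6 y 0.1 deg med y-,y+ 14.7 14.6
  yaw,cy [ 1.17  0.   -2.  ]
held hi side web 46 z0 2.7 tilt x 1.1 y -0.4 deg med y-,y+ 2.0 1.1
held hi side rimtop 85 z0 14.0 tilt x 3.0 y -0.2 deg med y-,y+ 14.1 12.5
now top web 359 z0 2.7 tilt x 1.0 y -0.5 deg med y-,y+ 2.6 1.6
now top rimtop 333 z0 16.0 tilt x 2.3 y -0.4 deg med y-,y+ 15.7 14.6
  yaw,cy [0.99 0.   0.  ]
now side web 104 z0 2.2 tilt x 1.3 y -0.1 deg med y-,y+ 1.6 1.3
now side rimtop 158 z0 14.0 tilt x 2.9 y -0.5 deg med y-,y+ 13.8 12.4
12.2833 [ 1.84432543  1.18515469 -2.24058569] [ 0.25914145 -0.24269744  0.02715764] 0.09963915799074266
```

```bash
python3 -m creep '[[-1,0,0,0,0,0,0],[-1,0,0,0,0,0,0],[-1,0,0,0,0,0,0],[-1,0,0,0,0,0,0]]' >/dev/null; python3 base.py
```

```text
F [ 0.92  1.02 -2.11] [0.64 0.47 0.41] M [ 0.272 -0.269  0.02 ] [0.033 0.03  0.03 ] tcp [ 0.5326 -0.0947  0.3176] t 14.1167 w 0.09388469727938074
```

```bash
python3 -c "from station import r; print(r.finish_job())"
```

```text
the job is handed in; nothing more can be done
None
```

The job is handed in at about 14 s of the 45 s: the shoe is held flat over the lens, its curve on the arc, pressing the feeler about 6–7 mm by the wrist force, clear of its 18 mm stop.

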